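# Nest the tumbler from the sloping stand

## Task

Take the tall tumbler out of the sloping wire stand and lower it upright, mouth up, into the matching tumbler that stands on the rubber mat, until it just rests in there. Neither drop it in nor push it down, so that the two do not jam, and leave the tub, the bowl and the short tumbler where they are.

Things in the scene. Friction and masses are not known exactly. Their poses are not given: they have to be found in the camera images.
- tumbler: The tumbler to be moved: plain tapered steel tumbler, 100 mm tall, outer diameter 42 mm at the foot and 62 mm at the rim, straight wall 3.5 mm thick, about 0.11 kg. It starts in one of the two bays of the wire stand, its mouth leaning 30 degrees from upright towards the stand's front. Origin: centre of its underside; z runs along its axis to the mouth (rim at z = 100 mm).
- stack: The matching tumbler, of the same shape and size, loose, standing empty and upright on the mat. Origin and axes likewise. When the other one rests loosely in it, the two origins are about 37 mm apart along z (35 to 38), and their tapered walls touch; so about 37 mm of the upper tumbler stands clear above this rim and is free for gripping.
- stand: Sloping steel wire stand, fixed, 236 mm wide (y), 145 mm deep, two bays at y = +60 and -60 mm. In a bay a tumbler's foot rests on cross wires, its wall on two rails; a wire hoop rings it loosely (6 mm gap) at 38 mm along its axis: draw it out along its own axis at least 50 mm. Origin: centre of the underside; the bays lean 30 degrees to -x, its front, which looks sideways towards the mat.
- ring_mat: Off-white rubber ring mat, fixed, 300 x 400 mm (x, y), lying flat; its top is 6 mm above the work surface. Origin: centre of its underside.
- tub: Bystander: closed white tub with a grey lid, 77 mm across, 84 mm tall, upright on the mat. Origin: centre of its underside.
- bowl: Bystander: small white china bowl, 88 mm across, 42 mm tall, on the mat. Origin: centre of its underside.
- short_pot: Bystander: short steel tumbler, 60 mm tall, 42 mm across the foot and 54 mm across the rim, leaning in the other bay of the stand. Origin: centre of its underside, z to its mouth.
Mind the look-alikes: they are no part of the job. What is shaped like the tumbler but green or orange is not meant.

How it is judged:
By the outcome, as a careful person would: the job done as asked, in the order asked, and still so for the second after the job is handed in, with the robot touching nothing.
It also fails if it takes over 42 s, if anything falls off the work surface, if the arm or the gripper's body presses on something with over 40 N, if the wrist force passes 120 N, or if a joint passes its speed limit or range.

## Robot

A 6-joint arm with a two-finger parallel gripper is mounted at the origin on the work surface. World frame = base frame: x ahead of the robot, y to its left, z up, the work surface at z = 0. Lengths are in m, angles in rad, forces in N, time in s.
With the tool pointing down it reaches from about 0.3 to 0.775 m from the base axis. Payload 14.6 kg.
Tool frame: the origin (TCP) lies at the very end of the fingers, on their centre line; the grasp point (between the pads) lies 19 mm behind it (grasp_offset is the distance from the TCP to the grasp point, in m); z points along the fingers, y is the line along which they close (so a half turn about z gives the same grasp; the last joint's range is limited). The gripper opens to 94 mm and grips with 3 to 60 N. Pads are 16 mm wide; open, the fingers measure 119 mm over their backs; the gripper's body (75 mm by 177 mm) begins 78 mm behind the grasp point.
Start: joints at [1.279, 0.3, 1.521, -0, 1.321, -0.067], TCP at [0.123, 0.536, 0.205] pointing down, gripper open.
Joint ranges: [-3.03, 3.03], [-0.79, 2.21], [0.23, 2.52], [-1.04, 4.18], [0, 3.07], [-2.55, 2.55]. Speed limits (rad/s): [2.22, 2.22, 2.57, 3.14, 3.14, 3.14].

## Interface

Orientations are given as a unit quaternion [x, y, z, w].
In Python, from plant import move_to, move_l, set_joints, grip, dwell, solve_ik, get_image, Unreachable, finish_job, search_frame, pinpoint, read_time_s, read_q, read_qvel, read_joint_torque, read_tool_pos, read_ee_rot, read_wrist_force, read_moment, read_gripper_width, read_gripper_force, grasp_offset gives the robot as it stands. Calls block until the motion is done:
- move_to(position, orientation): joint-space move of the TCP to a pose.
- move_l(position, speed=0.15, ori=None, stop_force=None): straight line of the TCP; ori=None keeps the orientation; speed is the mean speed in m/s. With stop_force (N) it stops when the force on the tool has changed by that much, and returns True; else False.
- set_joints(angles): joint-space move.
- grip(opening, grip_force=None): finger opening in m; grip_force is the grip in N (None keeps the last); returns when the fingers have stopped.
- dwell(seconds).
- solve_ik(position, orientation): joint angles nearest the present ones, or None.
- get_image(name): name is "side" or "top" or "wrist"; returns a dict with "img" (480x640x3 uint8, red, green, blue), "range_z" (480x640 float32, m along the optical axis (not along the pixel's ray), 0 where there is no reading), "intrinsics" (3x3 intrinsics, pixels), "k1" (the pictures are not rectified: a ray, as slopes to the right and down, at radius r is drawn at 1 + k1 r^2 times it, then the intrinsics apply), "R" (3x3) and "t" (3): a world point X has camera coordinates R X + t. Camera axes: x right, y down, z forward; pixel columns grow to the right and rows downward; lengths in m; the calibration is good to about 2 mm. A picture is of the moment at which its call begins.
A pose or a line that the arm cannot do raises Unreachable and nothing moves.
- finish_job(): hands the job in; it is judged then, once.
Trained networks look in the newest picture that a camera, given by its name, has taken for a name from the list of things; names that differ only in an ending like _2 or _b are one class to them, and where a whole thing is asked for, a point or a joint stands for the part that bears it (a point fixed in the world has none). Each returns a list of dicts, best first, with "conf" (0 to 1); they miss things now and then, are a little off and sometimes report something else, mostly with a low value. They report only what shows in the picture. A call takes as long as a camera call. They do not tell look-alikes from the thing itself.
- search_frame(label, camera): "box" ([centre column, centre row, width, height] in pixels, round what is visible of it).
- pinpoint(label, camera): "point" ([row, column] in pixels: a listed point, or the origin of a listed thing).
Readings, each from a call of its own:
- read_time_s(): time.
- read_q(): joint angles.
- read_qvel(): joint speeds.
- read_joint_torque(): joint torques, N m.
- read_tool_pos(): TCP position.
- read_ee_rot(): TCP orientation.
- read_wrist_force(): force on the tool from outside, world axes, zero at the start.
- read_moment(): the same for the moment, N m.
- read_gripper_width(): finger opening in m.
- read_gripper_force(): force on a finger pad.
Only numpy, scipy, OpenCV 4.12 (cv2) and the standard library are available. Lean on these libraries where they do the work, as an engineer would, in place of code of your own. Each camera call takes 0.05 s, during which the arm holds its last target. There are 200 camera calls.

## Working session

There is one attempt and no reset: what is moved stays moved. The work goes in short steps, each a Python script; the robot and the scene stay as the last script left them, time stands still between calls to the robot, and variables do not carry over. Pictures are saved under pics/ and viewed, at most 10 in all, crops included, and the job is handed in when it is done.

```bash
mkdir -p pics; ls
cat > h.py <<'E'
import numpy as np, cv2
from plant import *
def save(c,n):
    f=get_image(c); cv2.imwrite(f'pics/{n}.png',f['img'][:,:,::-1]); np.savez(f'{n}.npz',**f); return f
def cloud(f):
    K=np.array(f['intrinsics'],float);k1=float(f['k1'])
    v,u=np.mgrid[0:480,0:640].astype(np.float64)
    p=cv2.undistortPoints(np.stack([u.ravel(),v.ravel()],1)[:,None],K,np.array([k1,0,0,0.])).reshape(480,640,2)
    z=f['range_z'].astype(float); X=np.dstack([p*z[...,None],z])
    W=(X-np.array(f['t']))@np.array(f['R']); W[z<=0]=np.nan
    return W
E
python3 - <<'E'
from h import *
for c in ('top','side'):
    f=save(c,c+'0')
    W=cloud(f); print(c,'cam at',-f['R'].T@f['t'],f['k1'])
    for l in ('tumbler','stack','stand','ring_mat','tub','bowl','short_pot'):
        for d in search_frame(l,c)[:4]:
            b=d['box']; print(l,'box',np.round(b),round(d['conf'],2),np.round(W[int(np.clip(b[1],0,479)),int(np.clip(b[0],0,639))],3))
        for d in pinpoint(l,c)[:3]:
            print('   pt',np.round(d['point']),round(d['conf'],2))
print(read_time_s())
E
```

```text
pics
top cam at [0.35108314 0.07264115 1.14936721] -0.04972772517822765
tumbler box [152. 334.  32.  50.] 0.66 [0.238 0.454 0.05 ]
tumbler box [240. 182.  32.  32.] 0.6 [0.592 0.25  0.047]
   pt [313. 142.] 0.96
   pt [219. 153.] 0.93
   pt [186. 230.] 0.71
stack box [379. 190.  28.  30.] 0.72 [ 0.577 -0.082  0.013]
   pt [196. 374.] 0.66
stand box [243. 212.  78. 109.] 0.71 [0.527 0.253 0.001]
   pt [211. 245.] 0.72
   pt [210. 424.] 0.37
ring_mat box [422. 195. 174. 139.] 0.77 [ 0.547 -0.172  0.088]
   pt [192. 420.] 0.76
tub box [429. 206.  41.  34.] 0.56 [ 0.522 -0.187  0.087]
   pt [211. 423.] 0.95
   pt [196. 373.] 0.48
bowl box [479. 183.  33.  37.] 0.82 [ 0.59  -0.333  0.009]
short_pot box [244. 237.  22.  18.] 0.98 [0.465 0.246 0.028]
short_pot box [481. 182.  34.  33.] 0.6 [ 0.593 -0.339  0.007]
   pt [242. 237.] 0.64
side cam at [-0.02294548 -0.73102071  0.72051898] -0.08068868296392968
tumbler box [337. 194.  29.  38.] 0.96 [0.568 0.208 0.108]
tumbler box [182. 211.  38.  25.] 0.69 [0.231 0.432 0.037]
tumbler box [286. 190.  38.  20.] 0.59 [0.516 0.388 0.048]
   pt [209. 326.] 0.93
   pt [187. 272.] 0.67
stack box [406. 270.  28.  53.] 0.57 [ 0.552 -0.097  0.079]
   pt [285. 401.] 0.71
stand box [312. 225. 112.  72.] 0.82 [ 0.528  0.259 -0.003]
   pt [229. 314.] 0.81
ring_mat box [451. 339. 221. 165.] 0.97 [ 0.559 -0.246  0.004]
   pt [324. 442.] 0.72
tub box [425. 310.  39.  55.] 0.9 [ 0.503 -0.218  0.081]
   pt [323. 419.] 0.84
bowl box [496. 347.  46.  37.] 0.73 [ 0.611 -0.315  0.016]
   pt [360. 491.] 0.91
short_pot box [293. 213.  25.  31.] 0.82 [0.474 0.269 0.045]
   pt [218. 286.] 0.68
1.5
```

Run:
```python
import cv2,numpy as np
a=cv2.imread('pics/top0.png')[130:380,110:530]; b=cv2.imread('pics/side0.png')[160:400,150:570]
cv2.imwrite('pics/both.png',cv2.resize(np.vstack([a,b]),None,fx=1.22,fy=1.22,interpolation=cv2.INTER_CUBIC))
```

```text
(no output)
```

View pics/both.png

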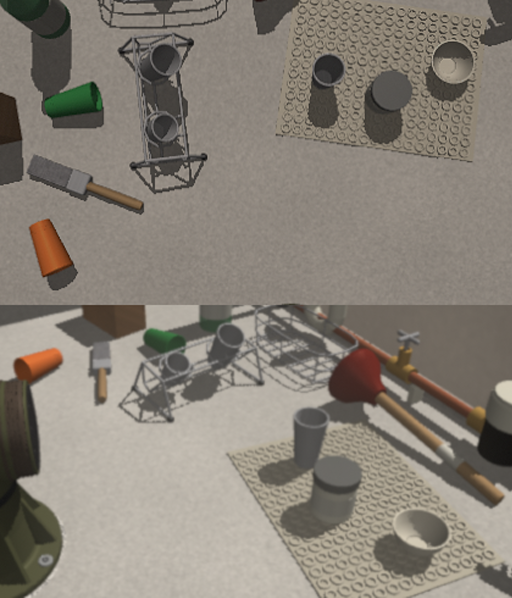

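The top view shows these candidates:
- Steel tall tumbler, mouth leaning to the mat, in the far bay at (240,182).
- Short steel pot in the near bay at (244,237).
- Green look-alike at (170,212) and orange one at (152,334), both lying down.
- Steel stack tumbler upright on the mat at (379,190), with the tub at (429,206) and the bowl at (481,182).

I choose (240,182) as the tumbler and (379,190) as the stack. Next I'll take a close look with the wrist camera.

Run:
```python
from h import *
from scipy.spatial.transform import Rotation as Rn
for c,r in (('top',(160,270,200,290)),('side',(170,260,250,370))):
    f=np.load(c+'0.npz'); W=cloud(f)[r[0]:r[1],r[2]:r[3]].reshape(-1,3); W=W[(W[:,2]>.012)&(W[:,0]<.66)&(W[:,1]>.12)&(W[:,1]<.4)]
    print(c,len(W),np.round(np.percentile(W,[1,50,99],axis=0),3).tolist())
f=np.load('top0.npz');W=cloud(f).reshape(-1,3)
s=W[(W[:,0]>.66)&(W[:,0]<.9)&(abs(W[:,1]-.25)<.25)&(W[:,2]>.012)]
print('rack behind',np.round(np.percentile(s,[1,10,50,99],axis=0),3).tolist())
# wrist camera location relative to tool
g=get_image('wrist'); R0=read_ee_rot();p=np.array(read_tool_pos()); Rt=Rn.from_quat(R0).as_matrix()
print('wrist cam in tool',Rt.T@(-g['R'].T@g['t']-p), (Rt.T@g['R'].T).round(2).tolist(), g['intrinsics'][0][0],R0)
a=np.radians(30)
for yaw in (0,90,180,270):
    for tl in (0,1):
        ax=np.array([0,-.5,.866]) if tl else np.array([0,0,1.]); z=-ax
        x0=np.array([1,0,0.]); y0=np.cross(z,x0)
        R=np.column_stack([x0,y0,z])@Rn.from_euler('z',yaw,degrees=True).as_matrix()
        P=np.array([.592,.27,.03])+ax*(.066 if tl else .2)
        if not tl: P=np.array([.577,-.09,.109])
        for d in (0,.1): print(yaw,tl,d,np.round(solve_ik(P+ax*d,Rn.from_matrix(R).as_quat()),2) if solve_ik(P+ax*d,Rn.from_matrix(R).as_quat()) is not None else None)
```

```text
top 2443 [[0.4, 0.189, 0.025], [0.54, 0.249, 0.08], [0.642, 0.306, 0.133]]
side 2228 [[0.399, 0.173, 0.017], [0.531, 0.244, 0.076], [0.646, 0.397, 0.131]]
rack behind [[0.662, 0.005, 0.023], [0.682, 0.034, 0.047], [0.856, 0.27, 0.097], [0.899, 0.494, 0.271]]
wrist cam in tool [ 0.08046158  0.00025677 -0.17989803] [[-0.0, -0.96, -0.28], [1.0, -0.0, 0.0], [-0.0, -0.28, 0.96]] 397.2395432819468 [ 1.12151029e-01  9.93691173e-01  1.37058864e-05 -5.58225933e-06]
0 0 0 [-0.22  0.47  1.52 -0.    1.15  1.35]
0 0 0.1 [-0.22  0.37  1.42 -0.    1.35  1.35]
0 1 0 [0.11 0.57 1.51 0.6  1.08 1.38]
0 1 0.1 [0.03 0.46 1.47 0.55 1.25 1.41]
90 0 0 None
90 0 0.1 None
90 1 0 None
90 1 0.1 None
180 0 0 [-0.22  0.47  1.52 -0.    1.15 -1.79]
180 0 0.1 [-0.22  0.37  1.42 -0.    1.35 -1.79]
180 1 0 [ 0.11  0.57  1.51  0.6   1.08 -1.76]
180 1 0.1 [ 0.03  0.46  1.47  0.55  1.25 -1.73]
270 0 0 [-0.22  0.47  1.52 -0.    1.15 -0.22]
270 0 0.1 [-0.22  0.37  1.42 -0.    1.35 -0.22]
270 1 0 [ 0.11  0.57  1.51  0.6   1.08 -0.19]
270 1 0.1 [ 0.03  0.46  1.47  0.55  1.25 -0.16]
```

```bash
cat >> h.py <<'E'
from scipy.spatial.transform import Rotation as Rn
def ori(ax,close):  # tool z=-ax, tool y ~ close
    z=-np.asarray(ax)/np.linalg.norm(ax); y=np.asarray(close,float)-z*np.dot(z,close); y/=np.linalg.norm(y)
    return Rn.from_matrix(np.column_stack([np.cross(y,z),y,z])).as_quat()
E
python3 - <<'E'
from h import *
move_to([.592,.16,.22],ori([0,-.5,.866],[1,0,0]))
f=save('wrist','w1')
for l in ('tumbler','short_pot'): print(l,search_frame(l,'wrist')[:2],pinpoint(l,'wrist')[:2])
print(read_time_s(),read_tool_pos())
E
```

```text
tumbler [{'box': [316.9, 219.1, 80.1, 85.5], 'conf': 0.94}, {'box': [46.5, 57.6, 93.1, 69.7], 'conf': 0.82}] [{'point': [40.4, 76.5], 'conf': 0.94}, {'point': [196.4, 312.7], 'conf': 0.83}]
short_pot [{'box': [183.1, 221.7, 71.7, 65.6], 'conf': 0.69}] [{'point': [209.8, 199.3], 'conf': 0.92}]
3.975 [0.59186301 0.16047541 0.22005081]
```

View pics/w1.png

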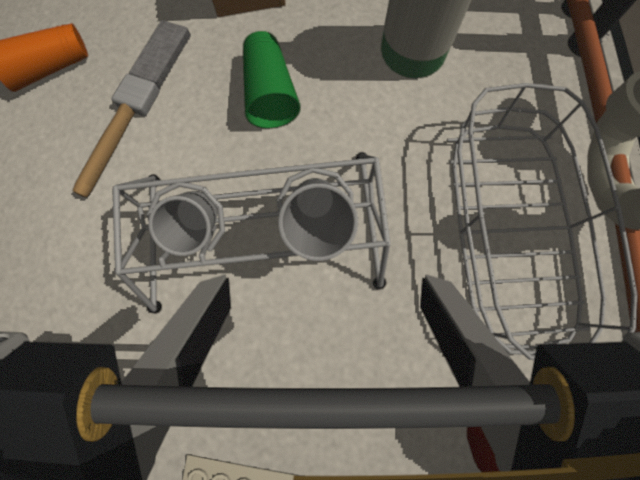

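Wrist view: the tall steel tumbler's mouth is at (317,220) in the stand, the short pot at (183,222). The green and orange look-alikes lie behind. Next I'll fit the tumbler and the stack to the depth data, and check the rails in the tumbler frame.

```bash
cat >> h.py <<'E'
from scipy.optimize import least_squares
def cupdist(P,o,a,wall=.0035,fl=.004):
    d=P-o; z=d@a; r=np.linalg.norm(d-np.outer(z,a),axis=1)
    def seg(r1,z1,r2,z2):
        A=np.array([r1,z1]);B=np.array([r2,z2]);q=np.stack([r,z],1);t=np.clip((q-A)@(B-A)/((B-A)@(B-A)),0,1)
        return np.linalg.norm(q-A-t[:,None]*(B-A),axis=1)
    return np.minimum.reduce([seg(.021,0,.031,.1),seg(.021-wall,fl,.031-wall,.1),seg(.031-wall,.1,.031,.1),seg(0,fl,.021-wall,fl)])
def fitcup(P,o,a,upright=False,n=6):
    a=np.array(a,float)/np.linalg.norm(a);o=np.array(o,float)
    e1=np.cross(a,[1,.1,0]);e1/=np.linalg.norm(e1);e2=np.cross(a,e1)
    def up(p):
        A=a+(0 if upright else 1)*(p[3]*e1+p[4]*e2); return o+p[:3],A/np.linalg.norm(A)
    p=np.zeros(5)
    for i in range(n):
        oo,aa=up(p); Q=P[cupdist(P,oo,aa)<max(.02*.6**i,.005)]
        p=least_squares(lambda p:np.r_[cupdist(Q,*up(p))/.002/len(Q)**.5*10,p[3:]*.3],p,loss='soft_l1').x
    oo,aa=up(p); return oo,aa,len(Q),np.sqrt(np.mean(cupdist(Q,oo,aa)**2))
E
python3 - <<'E'
from h import *
w=np.load('w1.npz'); Ww=cloud(w); P=Ww[170:270,265:370].reshape(-1,3); P=P[np.isfinite(P[:,0])]
o,a,n,e=fitcup(P,[.592,.27,.029],[0,-.5,.866]); print('wrist',o,a,n,e,np.degrees(np.arccos(a[2])))
for c,r in (('top',(160,205,215,265)),('side',(170,220,310,360))):
    Q=cloud(np.load(c+'0.npz'))[r[0]:r[1],r[2]:r[3]].reshape(-1,3);Q=Q[np.isfinite(Q[:,0])]
    oo,aa,n,e=fitcup(Q,o,a); print(c,oo,aa,n,e)
for c,r in (('top',(165,215,350,405)),('side',(235,300,385,425))):
    Q=cloud(np.load(c+'0.npz'))[r[0]:r[1],r[2]:r[3]].reshape(-1,3);Q=Q[np.isfinite(Q[:,0])&(Q[:,2]>.014)]
    print('stack',c,fitcup(Q,[.575,-.085,.006],[0,0,1],True),fitcup(Q,[.575,-.085,.006],[0,0,1]))
# rails in tumbler frame
y=np.cross(a,[0,1,0]);y/=-np.linalg.norm(y);y*=np.sign(y[0]);x=np.cross(a,y)
Q=Ww[140:310,100:400].reshape(-1,3);Q=Q[(Q[:,2]>.02)]; Q=Q[cupdist(Q,o,a)>.006]; L=np.c_[(Q-o)@x,(Q-o)@y,(Q-o)@a]
print('x',x,'y',y)
for lo in np.arange(-.0,.12,.01):
    m=(L[:,2]>lo)&(L[:,2]<lo+.01)&(abs(L[:,1])<.075)
    print(round(lo,2),m.sum(),np.round(L[m][::max(1,m.sum()//7)][:,:2]*1000).astype(int).tolist())
E
```

```text
wrist [0.58174045 0.27872688 0.03914062] [ 0.05520175 -0.523283    0.85036914] 5341 0.0012926800150429825 31.748158248480998
top [0.57856247 0.27939293 0.03766561] [ 0.05410604 -0.51903157  0.8530409 ] 801 0.001371091656435199
side [0.57826825 0.26855944 0.03152623] [ 0.0762543  -0.47255404  0.87799656] 747 0.0014317096919531389
stack top (array([ 0.56556733, -0.07267846,  0.00973339]), array([0., 0., 1.]), 511, np.float64(0.000949118190427229)) (array([ 0.5671429 , -0.07293687,  0.00948611]), array([-0.02513931,  0.00554048,  0.9996686 ]), 511, np.float64(0.0008411488966716691))
stack side (array([ 0.56525898, -0.07543929,  0.00981263]), array([0., 0., 1.]), 1131, np.float64(0.001027014809760817)) (array([ 0.56577587, -0.07509267,  0.00608952]), array([-0.00392477, -0.00171331,  0.99999083]), 1131, np.float64(0.0010160397167214327))
x [0.03389759 0.85215897 0.52218392] y [ 0.99789965 -0.         -0.0647787 ]
-0.0 129 [[40, 53], [15, 57], [-1, -55], [-9, 59], [-10, 60], [-24, -58], [-25, -47], [-27, -63]]
0.01 55 [[40, 51], [24, 52], [23, 54], [22, 56], [-12, 59], [-12, 61], [-14, 58], [-13, 59]]
0.02 50 [[41, 52], [33, 52], [29, 53], [26, 54], [-14, 60], [-14, 61], [-16, 58], [-18, 59]]
0.03 1043 [[41, 51], [37, 43], [34, 17], [30, -19], [27, -43], [24, -60], [10, 34]]
0.04 304 [[40, 54], [34, 53], [29, 52], [26, 55], [19, 53], [8, 33], [-55, 63], [-70, 66]]
0.05 216 [[18, 56], [12, 56], [8, 58], [4, 59], [0, 59], [-7, 56], [-47, 62], [-57, 63]]
0.06 265 [[-1, 59], [-9, 58], [-14, 60], [-19, 62], [-25, 59], [-35, 61], [-39, -33], [-44, -70]]
0.07 578 [[-19, 60], [-29, 57], [-30, 62], [-39, -32], [-40, -24], [-42, -47], [-44, -65], [-47, -68]]
0.08 0 []
0.09 0 []
0.1 0 []
0.11 0 []
```

```bash
python3 - <<'E'
from h import *
W=cloud(np.load('top0.npz')).reshape(-1,3); s=W[(W[:,0]>.66)&(W[:,0]<.75)&(W[:,1]>.05)&(W[:,1]<.35)]; print('rack max z',np.nanmax(s[:,2]))
t,ya=np.radians(30.8),np.radians(6)
a=np.array([np.sin(t)*np.sin(ya),-np.sin(t)*np.cos(ya),np.cos(t)]); cl=[np.cos(ya),np.sin(ya),0]
G=np.array([.585,.2325,.110]); q=ori(a,cl)
if np.nanmax(s[:,2])<.17:
    grip(.080,25)
    move_l(G+.075*a,.15,q)
    print('hit',move_l(G-.019*a,.08,q,stop_force=5), read_tool_pos(),G-.019*a,read_wrist_force())
    save('side','s2'); save('wrist','w2')
    np.savez('g.npz',a=a,q=q,G=G,cl=cl)
    print(read_time_s())
E
python3 -c "
import cv2,numpy as np
a=cv2.imread('pics/w2.png');b=cv2.imread('pics/s2.png')[130:290,230:440]
cv2.imwrite('pics/c2.png',np.hstack([cv2.resize(a,(400,300)),cv2.resize(b,(394,300))]))"
```

```text
rack max z 0.11749989830883159
hit False [0.5842664  0.24201754 0.094143  ] [0.58398306 0.24217552 0.09367976] [-1.70058449 -0.00369602 -0.1325119 ]
6.3833
```

View pics/c2.png

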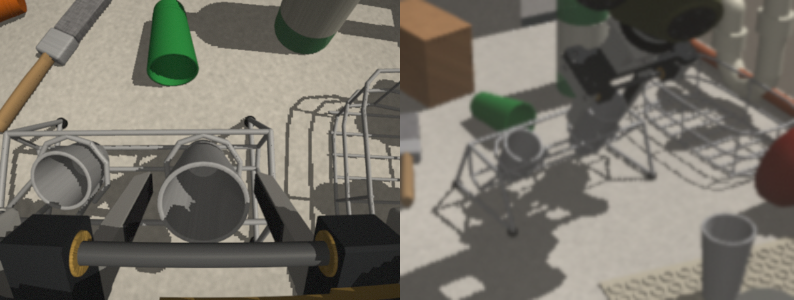

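The tumbler's mouth is at about (203,200) in the left half, centred between the two fingers and clear of the end wire. I'll check the fit, then grip and draw it out.

Run:
```python
from h import *
g=np.load('g.npz');a,q,G=g['a'],g['q'],g['G']
P=cloud(np.load('w2.npz'))[225:390,245:400].reshape(-1,3);P=P[np.isfinite(P[:,0])]
o,ax,n,e=fitcup(P,[.5817,.2787,.0391],a); Rt=Rn.from_quat(q).as_matrix()
rel=Rt.T@(o+.1*ax-(np.array(read_tool_pos()))); print('fit',o,ax,n,e,'rim in tool',rel,np.degrees(np.arccos(ax[2])))
```

```text
fit [0.58147208 0.2783053  0.03823214] [ 0.05439937 -0.51289401  0.85672659] 18231 0.0010592055252755257 rim in tool [ 0.00221863  0.0010937  -0.03334951] 31.048992819353053
```

Run:
```python
from h import *
g=np.load('g.npz');a,q,G=g['a'],g['q'],g['G']
grip(.05,25); print('w',read_gripper_width(),read_gripper_force(),read_wrist_force())
p=np.array(read_tool_pos())
print(move_l(p+.02*a,.05,q,stop_force=12),read_wrist_force())
print(move_l(p+.12*a,.12,q,stop_force=15),read_wrist_force(),read_gripper_width())
f=save('wrist','w3')
P=cloud(f)[200:420,220:430].reshape(-1,3);P=P[np.isfinite(P[:,0])]
o,ax,n,e=fitcup(P,np.array([.5817,.2787,.0391])+.12*a,a); Rt=Rn.from_quat(read_ee_rot()).as_matrix()
print('fit',n,e,'rim in tool',Rt.T@(o+.1*ax-np.array(read_tool_pos())),'axis in tool',Rt.T@ax,read_time_s())
```

```text
w 0.06047559212305434 25.055827144242357 [0.98427868 0.40122871 0.25347872]
False [-0.46094417  0.55327095 -1.68997103]
False [-0.49449519 -0.01488904 -1.3063994 ] 0.060402588459490994
fit 18888 0.0012948837570382343 rim in tool [ 0.00221661  0.00089628 -0.03996854] axis in tool [ 0.00936976 -0.0030158  -0.99995156] 8.4167
```

View pics/w3.png

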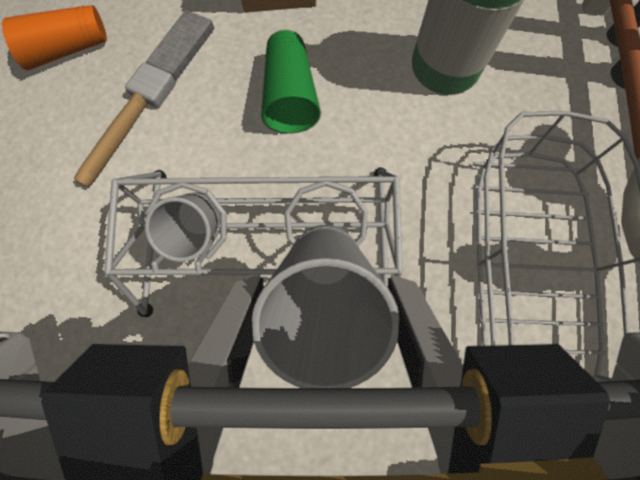

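Run:
```python
from h import *
g=np.load('g.npz');a,q,G=g['a'],g['q'],g['G']
Rt=Rn.from_quat(q).as_matrix()
p3=np.array(read_tool_pos())
for n,p in (('w2',np.array([0.58427,.24202,.09414])),('w3',p3)):
    L=(cloud(np.load(n+'.npz'))-p)@Rt
    m=(abs(L[...,0])<.036)&(abs(L[...,1])<.029)&(L[...,2]>-.06)&(L[...,2]<-.0)
    z=L[...,2][m]; print(n,np.histogram(z,bins=np.arange(-.06,.001,.004))[0], np.percentile(z,[.5,1,2,5]))
    m2=m&(L[...,2]<np.percentile(z,1)+.004); print(np.round(L[m2].mean(0),4),np.ptp(L[m2],axis=0))
    for c in (300,320,340):
        r=np.where(m[:,c])[0]; print(c,[(int(i),*np.round(L[i,c]*1000,1)) for i in r[:6]])
```

```text
w2 [   0    0    0    0    0    0 2872 1459 1131 1057 1006  912  859  770
  729] [-0.03431019 -0.0341228  -0.03391208 -0.03357278]
[-0.0007 -0.0006 -0.0326] [0.06076797 0.05798329 0.00493903]
300 [(249, np.float64(23.6), np.float64(-10.8), np.float64(-2.6)), (250, np.float64(24.0), np.float64(-10.6), np.float64(-5.1)), (251, np.float64(24.6), np.float64(-10.4), np.float64(-8.4)), (252, np.float64(24.9), np.float64(-10.3), np.float64(-10.7)), (253, np.float64(24.9), np.float64(-10.2), np.float64(-12.0)), (254, np.float64(25.5), np.float64(-10.0), np.float64(-15.2))]
320 [(243, np.float64(25.9), np.float64(-1.4), np.float64(-0.3)), (244, np.float64(26.2), np.float64(-1.4), np.float64(-2.9)), (245, np.float64(26.3), np.float64(-1.4), np.float64(-4.8)), (246, np.float64(26.8), np.float64(-1.3), np.float64(-7.8)), (247, np.float64(27.1), np.float64(-1.3), np.float64(-10.1)), (248, np.float64(27.1), np.float64(-1.3), np.float64(-11.6))]
340 [(245, np.float64(25.1), np.float64(8.0), np.float64(-0.9)), (246, np.float64(25.6), np.float64(7.9), np.float64(-4.2)), (247, np.float64(25.7), np.flo
[... 822 characters left out ...]
(-1.4), np.float64(-1.3)), (245, np.float64(26.2), np.float64(-1.3), np.float64(-4.4)), (246, np.float64(26.8), np.float64(-1.3), np.float64(-8.0)), (247, np.float64(26.7), np.float64(-1.3), np.float64(-9.2)), (248, np.float64(26.5), np.float64(-1.2), np.float64(-10.2)), (249, np.float64(27.3), np.float64(-1.2), np.float64(-14.0))]
340 [(245, np.float64(24.9), np.float64(8.1), np.float64(-0.6)), (246, np.float64(25.4), np.float64(8.0), np.float64(-3.5)), (247, np.float64(25.4), np.float64(7.9), np.float64(-5.2)), (248, np.float64(25.7), np.float64(7.8), np.float64(-7.6)), (249, np.float64(26.2), np.float64(7.7), np.float64(-10.4)), (250, np.float64(26.6), np.float64(7.6), np.float64(-13.3))]
```

The rim is still 33 mm behind the TCP, so nothing slipped. Next I'll carry it over the stack, upright, and compare both cups in the side camera.

Run:
```python
from h import *
g=np.load('g.npz');q=g['q']
q2=ori([0,0,1],[1,0,0])
move_l([.585,.12,.29],.15,q)
move_l([.5655,-.074,.245],.15,q2)
dwell(.3)
f=save('side','s4'); save('wrist','w4'); p=np.array(read_tool_pos()); R=Rn.from_quat(read_ee_rot()).as_matrix()
print(p,read_wrist_force(),read_gripper_width(),R.round(3).tolist(),read_time_s()); np.savez('p4.npz',p=p,R=R)
W=cloud(f); Q=W[(np.linalg.norm(W[...,:2]-[.5655,-.074],axis=2)<.05)]
up=Q[(Q[:,2]>.135)&(Q[:,2]<.255)]; lo=Q[(Q[:,2]>.014)&(Q[:,2]<.125)]
print('held',fitcup(up,p-[0,0,.0665],[0,0,1]));print('stack',fitcup(lo,[.5655,-.074,.006],[0,0,1]))
print('side upright fits',fitcup(up,p-[0,0,.0665],[0,0,1],True)[0],fitcup(lo,[.5655,-.074,.006],[0,0,1],True)[0])
L=(cloud(np.load('w4.npz'))-p)@R; L=L[(abs(L[...,0])<.036)&(abs(L[...,1])<.029)&(L[...,2]>-.038)&(L[...,2]<.06)]
o,a,n,e=fitcup(L,[0,0,.0667],[0,0,-1]); print('wrist tool frame',o,a,n,e)
cv2.imwrite('pics/s4c.png',cv2.resize(f['img'][120:330,310:520,::-1],None,fx=2.5,fy=2.5))
```

```text
[ 0.56551948 -0.07393569  0.24500071] [-0.41841456 -0.9843777  -1.70092393] 0.06043224714975785 [[-0.0, 1.0, -0.0], [1.0, 0.0, 0.0], [0.0, -0.0, -1.0]] 11.1917
held (array([ 0.56664618, -0.07679381,  0.16706289]), array([-0.04867576,  0.02283278,  0.99855362]), 793, np.float64(0.001101094729227685))
stack (array([ 0.56573182, -0.07526525,  0.00620234]), array([-6.74383745e-03, -4.33457552e-04,  9.99977166e-01]), 1132, np.float64(0.0010270851711897489))
side upright fits [ 0.5650003  -0.07632558  0.15521915] [ 0.56526185 -0.0753028   0.00622308]
wrist tool frame [-0.00272307  0.00103456  0.06624028] [ 0.01457338 -0.00212443 -0.99989155] 16941 0.0003848717377231303
```

View pics/s4c.png

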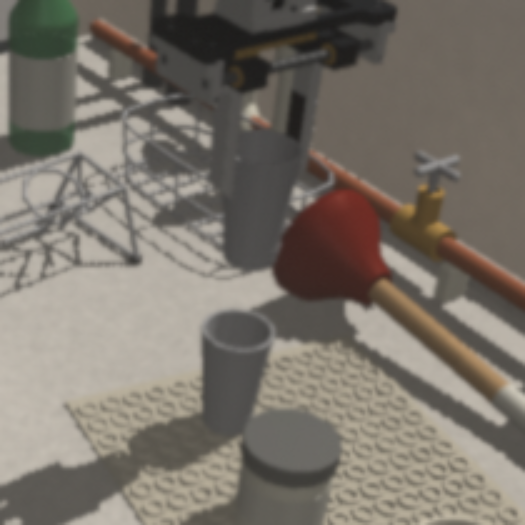

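Side view: the held cup is upright at about (265,200) in the crop and directly above the stack at (235,370). The tub is clear. I'll correct the ~1° tilt and ~1 mm offset, then lower gently.

Run:
```python
from h import *
q=ori([0,-.017,1],[1,0,0]); T=np.array([.5655,-.0731])
move_l([*T,.19],.1,q); dwell(.2)
print(move_l([*T,.135],.05,q,stop_force=4),read_tool_pos(),read_wrist_force())
if read_tool_pos()[2]<.137:
    dwell(.3); f0=np.array(read_wrist_force()); print('f0',f0)
    for z in np.arange(.131,.105,-.002):
        h=move_l([*T,z],.02,q,stop_force=2.5); p=read_tool_pos(); df=np.array(read_wrist_force())-f0
        print(round(p[2],4),h,df.round(2),round(read_gripper_width(),4))
        if h or df[2]>.8: break
f=save('side','s5'); save('wrist','w5'); print(read_time_s())
W=cloud(f); Q=W[(np.linalg.norm(W[...,:2]-[.5655,-.074],axis=2)<.05)]
lo=Q[(Q[:,2]>.014)&(Q[:,2]<.1)]; print(fitcup(lo,[.5655,-.074,.006],[0,0,1])[:2])
cv2.imwrite('pics/s5c.png',cv2.resize(f['img'][190:330,340:480,::-1],None,fx=3.5,fy=3.5))
```

```text
False [ 0.56565279 -0.07312111  0.13535427] [-0.84700806  0.2496377  -0.13618559]
f0 [-0.36485547 -0.28304089 -1.09876732]
0.1308 False [1.15 0.27 0.7 ] 0.0602
0.1289 False [ 0.23 -0.52  0.29] 0.0604
0.1269 False [0.28 0.39 0.14] 0.0603
0.1249 False [0.87 0.82 0.14] 0.0604
0.1229 False [ 0.49  0.28 -0.71] 0.0603
0.1208 False [1.21 0.55 0.61] 0.0606
0.1189 False [-0.44 -0.17  0.42] 0.0601
0.1168 False [ 0.48  0.92 -0.04] 0.0605
0.1149 False [0.83 0.14 0.12] 0.0604
0.1129 False [-0.91  0.64 -0.22] 0.0606
0.1109 False [ 0.59  0.26 -0.56] 0.0604
0.1097 False [-1.06  2.    6.85] 0.0606
16.8417
(array([ 0.56493428, -0.07551246,  0.00855368]), array([ 0.00812017, -0.00821988,  0.99993325]))
```

View pics/s5c.png

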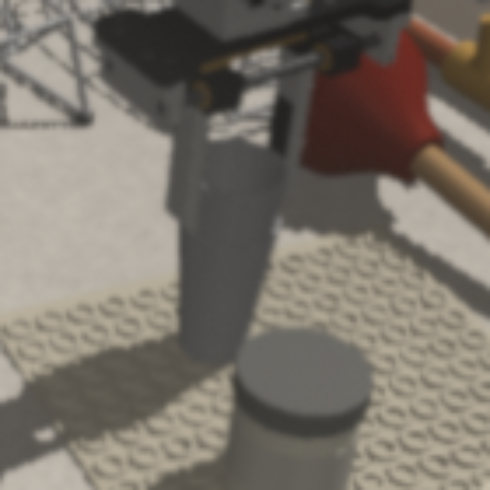

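The cups touched at TCP z 0.1097, against 0.1095 expected, so it has seated. I'll ease the load off, then open and retreat.

Run:
```python
from h import *
F=lambda:np.mean([(dwell(.02),read_wrist_force())[1] for _ in range(8)],axis=0).round(2)
q=read_ee_rot(); p=np.array(read_tool_pos()); print(p,F())
for i in range(4):
    f=F()
    if f[2]<.6: break
    p[2]-=-.0003; move_l(p,.01,q); print(read_tool_pos()[2],F())
grip(.066); grip(.080); p=np.array(read_tool_pos()); print(F())
print(move_l([p[0],p[1],p[2]+.06],.08,q,stop_force=4),F())
f=save('wrist','w6')
move_l([p[0],p[1]+.12,p[2]+.16],.2,q); 
s=save('side','s6'); t=save('top','t6')
for n,f,c in (('side',s,0),('top',t,0)):
    W=cloud(f); Q=W[(np.linalg.norm(W[...,:2]-[.5655,-.074],axis=2)<.05)]
    lo=Q[(Q[:,2]>.014)&(Q[:,2]<.17)]; print(n,np.percentile(lo[:,2],[99,99.8]),fitcup(lo[lo[:,2]>.108],[.5655,-.074,.043],[0,0,1])[:2],fitcup(lo[lo[:,2]<.1],[.5655,-.074,.006],[0,0,1],True)[:1])
print(read_time_s())
cv2.imwrite('pics/f6.png',np.hstack([cv2.resize(s['img'][160:400,240:560,::-1],(480,360)),cv2.resize(t['img'][130:290,330:450,::-1],(270,360))]))
```

```text
[ 0.56581513 -0.0730737   0.10963673] [-0.77  1.16  5.39]
0.10964341002584702 [-0.21 -0.04 -2.24]
[-0.12 -0.49 -0.07]
False [-0.01 -0.09 -0.01]
side [0.14272711 0.14370459] (array([ 0.56665305, -0.07512481,  0.04249457]), array([-0.01699112, -0.01014938,  0.99980413])) (array([ 0.564973  , -0.07638092,  0.0112287 ]),)
top [0.14433986 0.14508743] (array([ 0.56494078, -0.07318082,  0.0439844 ]), array([-0.01069294, -0.00509787,  0.99992983])) (array([ 0.56477628, -0.07583898,  0.06267624]),)
20.6583
```

View pics/f6.png

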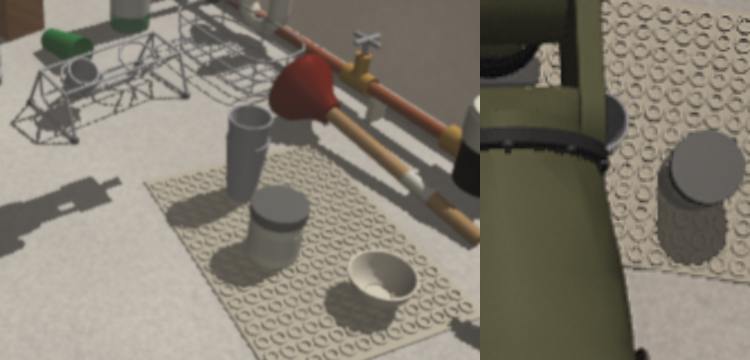

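The tumbler stands upright in the stack: in the side view its rim is at (250,112), and the fit puts the two origins about 37 mm apart. The tub, the bowl and the short pot have not moved, and the gripper is clear.

```bash
python3 -c "
from plant import *
print(finish_job())"
```

```text
the job is handed in; nothing more can be done
None
```

The job is handed in, with no verdict returned: the tumbler rests upright in the stack, origins about 37 mm apart, tub, bowl and short pot look unmoved, about 21 s used; contact reached about 7 N and I did not test for jamming, though easing off read -2.2 N, about both tumblers' weight.

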